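# Close the test nest and hold the test knob at its third click

### The arm

A 6-joint arm with a two-finger parallel gripper is mounted at the origin on the work surface. World frame = base frame: x ahead of the robot, y to its left, z up, the work surface at z = 0. Lengths are in mm, angles in degrees, forces in N, time in s.
With the tool pointing down it reaches from about 300 to 850 mm from the base axis. Payload 4.2 kg.
Tool frame: the origin (TCP) lies midway between the tips of the shut fingers; the grasp point (between the pads) lies 19 mm behind it (env.tcp_to_grasp is the distance from the TCP to the grasp point, in mm); z points along the fingers, x is the direction in which the jaws open and shut, and the axes are right-handed (so a half turn about z gives the same grasp; the last joint's range is limited). The gripper opens to 91 mm and grips with 3 to 60 N. Pads are 32 mm wide; open, the fingers measure 118 mm over their backs; the gripper's body (76 mm by 178 mm) begins 60 mm behind the grasp point.
Start: joints at [72.708, 18.312, 89.639, -0, 72.044, -1.146], TCP at [159.901, 552.336, 213.976] pointing down, gripper open.
Joint ranges: [-177.97, 177.97], [-48.28, 115.42], [12.27, 149.76], [-77.06, 257.06], [2.81, 150.46], [-146.56, 146.56]. Speed limits (degrees/s): [147.25, 147.25, 180, 180, 180, 180].

### API

Orientations are given as [roll, pitch, yaw] about the fixed x, y, z axes, in that order (R = Rz(yaw) Ry(pitch) Rx(roll)).
In Python, from workcell import env gives the robot as it stands.
- The arm moves only by the tool drive_tool, never from a script. Its argument "motion" is a list of rows, each a list of 2 entries, a list of its own where there are three numbers: the shift along the world's x, y, z in m, then the turn, a rotation vector about the world's x, y, z in rad. In form: [[[dx, dy, dz], [wx, wy, wz]], ...]. A call has exactly 10 rows; each row shifts and turns the commanded pose from where the row before left it; what a row does not reach is not made up. A row lasts 1/12 s, in which the tool goes at most 41.7 mm and 7.16 degrees, less where a joint would pass 70% of its speed; a pose out of reach is approached as far as the arm can. A call is refused whole if a number of a shift passes 0.0417 or a number of a turn 0.125, either way. A call with a gripper value outside its range is refused whole. "claw" is the opening, from 0 (shut) to 1 (fully open), set as the call begins (left out, the last holds). The fingers move at their own pace and stop on an object; "force" is the grip in N (left out, the last holds). Time passes only in rows, so rows that do not move let the fingers close, or fill a call up. It gives the time, the measured TCP pose, the force and the opening at its end, in the units of the state.
- env.state(): the state, without advancing time (a new reading comes with each control period).
- env.grab_frame(name): name is "side" or "top"; returns the picture (480x640x3 uint8, red, green, blue); there is no depth.
- env.camera_params(name): a dict with "fov_y" (degrees; the focal length in pixels is half the picture's height over the tangent of half this angle, whatever the lens; pixels are square), "cx", "cy" (the principal point, pixels), "k1" (the pictures are not rectified: a ray, as slopes to the right and down, at radius r is drawn at 1 + k1 r^2 times it, then the intrinsics apply), "pose" (4x4, takes a point from camera to world coordinates). Camera axes: x right, y down, z forward; pixel columns grow to the right and rows downward; lengths in mm; the calibration is good to about 2 mm. A picture is of the moment at which its call begins. camera_params takes no time and is no camera call.
- env.job_done(): hands the job in, once; it reports no verdict.
The state is a dict: "time_s": time; "qpos": joint angles; "qvel": joint speeds; "effort": joint torques, N m; "ee_pos": TCP position; "ee_rot": TCP orientation; "force": force on the tool from outside, world axes, zero at the start; "torque": the same for the moment, N m; "gripper_width": finger opening in mm.
Only numpy, scipy, OpenCV 4.12 (cv2) and the standard library are available. Lean on these libraries where they do the work, as an engineer would, in place of code of your own. Each camera call takes 0.05 s, during which the arm holds its last target.

### The job

Swing the open keeper bar of the test nest shut over the circuit board until it snaps home. Only then grip the spring-return knob on the test box, turn it clockwise counting the clicks to the third stop without clicking on past it, and finish while still holding it there, for it runs back when let go. Leave the board in its recess and everything else on the bench where it is.

Things in the scene. Friction and masses are not known exactly. Their poses are not given: they have to be found in the camera images.
- nest: test nest, fixed to the bench, left or right of the test box: aluminium plate 160 (x) x 190 (y) x 12 mm with a circuit board in a recess. Origin at the centre of its underside. The keeper bar's hinge post stands on the centre line near the +y edge (0, +75 mm).
- bar (a joint): keeper bar's hinge angle, rad, upright axis. 0 = shut, against its end stop: the bar lies over the board along the nest's y, from the hinge towards -y. It grows (to 1.6) as the bar opens clockwise seen from above, free end to the nest's -x side; starts 0.8 to 1.35. Stays where left; from 0.5 to 0.2 a spring plunger resists (2 N at the handle), below 0.2 it snaps the bar to 0.
- bar_hinge (a point): point on the bar's hinge axis, level with the top of the bar, 38 mm above the bench. Its x and y axes turn with the bar: the bar runs from here along its -y.
- bar_handle (a point): grip point on the bar's round upright handle pin (14 mm diameter, 40 mm tall, dark steel), 140 mm from the hinge axis: on the pin's axis, 60 mm above the bench. The pin spans 38 to 78 mm above the bench; the steel bar under it is 18 mm wide, 8 mm thick, its tip 20 mm beyond the pin. Nothing else beside the pin is above 38 mm.
- board: green circuit board, 120 x 90 x 3 mm, lying loose in the nest's recess, 12 mm above the bench. Origin at the centre of its underside. Stays there; the bar passes above it.
- tester: grey test box, fixed to the bench, 120 x 110 x 45 mm tall, with a round 6 mm dial plate 68 mm across on top and the black knob at its centre. Origin at the centre of its underside.
- knob (a joint): knob's angle, rad, upright axis through the box centre; 0 = rest, grows as it turns clockwise seen from above, to 2.15. Click stops every 0.42 rad (24 degrees): first 0.42, second 0.84, third 1.26, fourth 1.68, fifth 2.10; ridges halfway between. A spring pulls it back to 0 (0.13 N m at rest, 0.19 at the third stop; each click adds about 0.06), so it runs back when let go. Starts at 0.
- knob_grip (a point): grip point on the knob's axis, 82 mm above the bench. The grip is an upright black bar 42 mm long, 14 mm thick, its top 89 mm above the bench, standing on a 44 mm disc whose top is 59 mm above the bench. Its length runs along this point's x (the box's x when the knob is at 0), so it is pinched along this point's y. A white mark lies at the -x end.
- spool: solder spool, 36 mm across, 34 mm tall, stands on the bench between nest and test box. Bystander; origin at its underside
- drive: flat metal disk drive, 70 x 100 x 9 mm, lies far out on the bench. Bystander; origin at its underside
- screwdriver: screwdriver lying on the bench near the robot's foot. Bystander
- parts_bin: grey open screw bin, 100 x 140 x 45 mm, at the far left of the bench. Bystander; origin at its underside
- flask: small bottle, 40 mm across, 100 mm tall, on the left of the bench. Bystander; origin at its underside
- pot: grey pot, 72 mm across, 75 mm tall, with bit drivers up to 115 mm high in it, on the right of the bench. Bystander; origin at its underside
Things that resemble listed ones, but are neither listed nor needed, are in the scene too. Leave any yellow look-alike of the nest alone.

How it is judged:
By the outcome, as a careful person would: the job done as asked, in the order asked, and still so for the second after the job is handed in, while the arm keeps its last pose, push and grip.
It also fails if it takes over 54 s, if anything falls off the work surface, if the arm or the gripper's body presses on something with over 40 N, if the wrist force passes 120 N, or if a joint passes its speed limit or range.

## Working session

There is one attempt and no reset: what is moved stays moved. The work goes in short steps, Python scripts to look and compute and a tool call to move; the robot and the scene stay as the last step left them, time stands still between calls to the robot, and variables do not carry over. Pictures are saved under pics/ and viewed, and the job is handed in when it is done.

Besides the shell and the picture viewer there is one more tool, called after ">>>" as name(argument=value, ...) on one line, values as JSON. drive_tool: Moves the arm, as the interface text tells. Its arguments: {"type":"object","properties":{"motion":{"type":"array","items":{"type":"array"}},"claw":{"type":"number"},"force":{"type":"number"}},"required":["motion"]}

```bash
ls; mkdir -p pics
python3 - <<'E'
from workcell import env
import cv2
for n in("side","top"):
    cv2.imwrite(f"pics/{n}0.png",env.grab_frame(n)[...,::-1]); p=env.camera_params(n); print(n,p)
print(env.state())
E
```

```text
pics
side {'fov_y': 51.66646285297109, 'cx': 326.5843288141961, 'cy': 242.35451297614696, 'k1': -0.0496636051126782, 'pose': array([[ 9.69471274e-01, -1.54655987e-01,  1.90281303e-01,
         3.46428127e+02],
       [-2.45090493e-01, -6.34884559e-01,  7.32702018e-01,
        -7.75201458e+02],
       [ 7.48990720e-03, -7.56969697e-01, -6.53407055e-01,
         7.59231804e+02],
       [ 0.00000000e+00,  0.00000000e+00,  0.00000000e+00,
         1.00000000e+00]])}
top {'fov_y': 49.20662543582996, 'cx': 320.6750266954327, 'cy': 241.76546980777576, 'k1': -0.138589195259322, 'pose': array([[-2.85129100e-02, -9.95541980e-01,  8.99065076e-02,
         4.43194233e+02],
       [-9.99590368e-01,  2.81748438e-02, -5.02733838e-03,
         1.33601392e+01],
       [ 2.47182460e-03, -9.00130230e-02, -9.95937521e-01,
         1.30263594e+03],
       [ 0.00000000e+00,  0.00000000e+00,  0.00000000e+00,
         1.00000000e+00]])}
{'time_s': 0.1, 'qpos': array([ 7.27074764e+01,  1.83473349e+01,  8.96988868e+01,  1.62948258e-03,
        7.20439947e+01, -1.14489198e+00]), 'qvel': array([ 0.07090156, -0.05465564, -0.08254372,  0.01118297, -0.03022807,
       -0.07174443]), 'effort': array([ 1.21370613e-03, -4.13332522e+01, -2.32507181e+01,  7.28710229e-02,
        4.21499158e-02, -4.57585304e-05]), 'ee_pos': array([159.76247755, 551.89258711, 213.21438955]), 'ee_rot': array([-1.79996648e+02,  9.01674020e-02,  7.38518674e+01]), 'force': array([-0.6761915,  0.0562352,  0.9305027]), 'torque': array([-0.01830025, -0.02381299, -0.00410016]), 'gripper_width': 90.79811929153739}
```

View pics/side0.png

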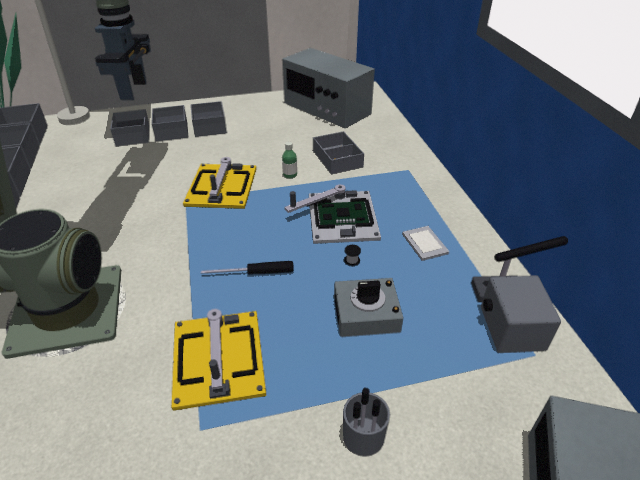

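View pics/top0.png

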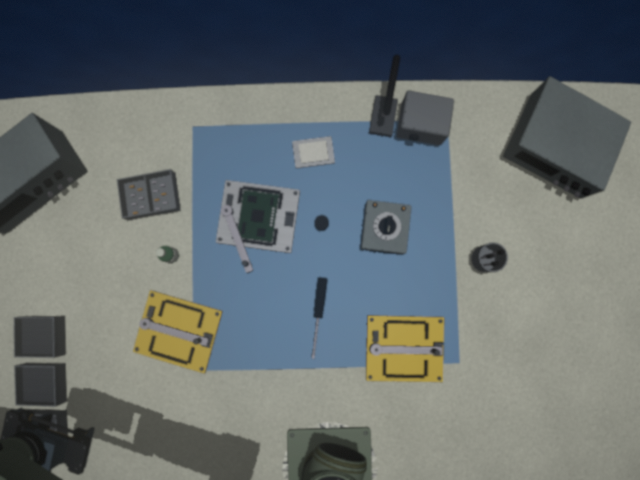

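The aluminium plate with the green board is the nest: top view (258,215), side view (345,215). The yellow look-alikes, at top (178,332) and (405,348), stay untouched. The knob is at top (388,226). I'll confirm with enlarged crops.

Run:
```python
import cv2, numpy as np
t=cv2.imread('pics/top0.png'); s=cv2.imread('pics/side0.png')
a=cv2.resize(t[170:280,205:425],None,fx=3.6,fy=3.6,interpolation=cv2.INTER_CUBIC)
cv2.imwrite('pics/c1.png',a)
cv2.imwrite('pics/c2.png',cv2.resize(s[170:345,275:415],None,fx=3.4,fy=3.4,interpolation=cv2.INTER_CUBIC))
```

```text
(no output)
```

View pics/c1.png

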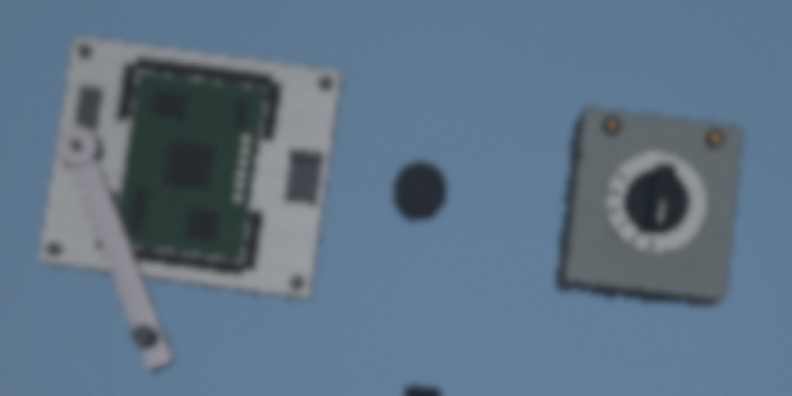

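View pics/c2.png

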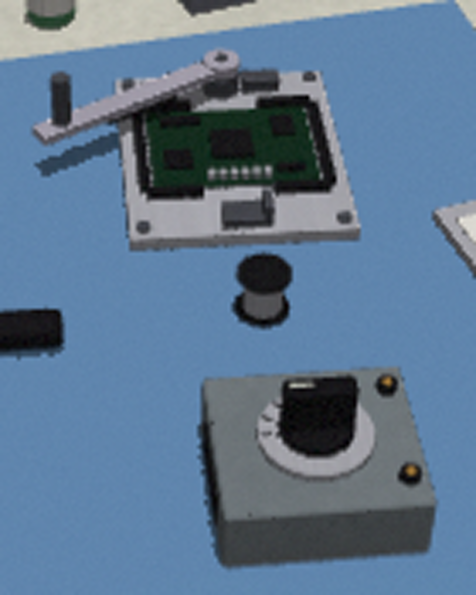

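```bash
cat > h.py <<'E'
import numpy as np, cv2
from workcell import env
def ray(n,uv):
    p=env.camera_params(n); f=240/np.tan(np.radians(p['fov_y']/2))
    K=np.array([[f,0,p['cx']],[0,f,p['cy']],[0,0,1]])
    q=cv2.undistortPoints(np.array([[uv]],float),K,np.array([p['k1'],0,0,0.]))[0,0]
    P=p['pose']; return P[:3,3],P[:3,:3]@np.array([q[0],q[1],1])
def at(n,uv,z):
    o,d=ray(n,uv); return (o+d*(z-o[2])/d[2])[:2]
def proj(n,X):
    p=env.camera_params(n); f=240/np.tan(np.radians(p['fov_y']/2))
    K=np.array([[f,0,p['cx']],[0,f,p['cy']],[0,0,1]]);P=np.linalg.inv(p['pose'])
    return cv2.projectPoints(np.array(X,float).reshape(-1,1,3),cv2.Rodrigues(P[:3,:3])[0],P[:3,3],K,np.array([p['k1'],0,0,0.]))[0][:,0]
E
python3 - <<'E'
from h import *
np.set_printoptions(precision=1,suppress=True)
T=lambda x,y:(x/3.6+205,y/3.6+170)
S=lambda x,y:(x/3.4+275,y/3.4+170)
nt=np.array([at('top',T(*c),12) for c in[(75,38),(340,72),(310,297),(40,262)]])
ns=np.array([at('side',S(*c),12) for c in[(115,80),(322,70),(358,238),(133,245)]])
for n,c in(('nt',nt),('ns',ns)):
    print(n,c.mean(0),[np.linalg.norm(c[i]-c[i-1]) for i in range(4)],[np.degrees(np.arctan2(*(c[i]-c[i-1])[::-1])) for i in range(4)])
bs=np.array([at('side',S(*c),45) for c in[(203,380),(400,368),(436,508),(222,523)]])
bt=np.array([at('top',T(*c),45) for c in[(587,107),(743,127),(720,303),(563,283)]])
for n,c in(('bt',bt),('bs',bs)):
    print(n,c.mean(0),[np.linalg.norm(c[i]-c[i-1]) for i in range(4)],[np.degrees(np.arctan2(*(c[i]-c[i-1])[::-1])) for i in range(4)])
print('hinge',at('top',T(78,147),38),at('side',S(220,60),38))
print('pin top',at('top',T(144,334),78),at('side',S(61,76),78))
print('bar tip',at('top',T(157,367),38),at('side',S(42,132),38))
print('dial',at('top',T(658,202),51),at('side',S(318,433),51))
print('knobtop',at('side',S(320,382),89))
print('spool',at('top',T(420,190),34))
E
```

```text
nt [627.9 161. ] [np.float64(158.50134760574485), np.float64(187.04233534146607), np.float64(157.74360996298327), np.float64(188.36303036063063)] [np.float64(-9.375406670341485), np.float64(-99.19796041954213), np.float64(171.10289102478032), np.float64(81.03295713110789)]
ns [628.9 153. ] [np.float64(194.19865362350654), np.float64(160.39160887171494), np.float64(200.21681221732845), np.float64(153.8373476412126)] [np.float64(80.97816874957098), np.float64(-8.769659793885138), np.float64(-100.92253684396182), np.float64(169.04031493759493)]
bt [ 588.5 -153.5] [np.float64(120.47496023361523), np.float64(106.70933034946736), np.float64(120.64952836670189), np.float64(106.3391487448595)] [np.float64(-9.827533134534205), np.float64(-98.82446743027033), np.float64(169.99802664115975), np.float64(81.0852551459064)]
bs [ 590.2 -159.6] [np.float64(109.740595276218), np.float64(118.82743534205511), np.float64(109.43639779810795), np.float64(118.83061849193116)] [np.float64(80.53034127550707), np.float64(-8.938943324531026), np.float64(-99.46967120572597), np.float64(171.20772355180404)]
hinge [639.8 234.7] [641.5 233.1]
pin top [509.3 185.9] [511.6 184.3]
bar tip [489.1 183.2] [494.8 176.1]
dial [ 589.5 -155.7] [ 591.7 -158.7]
knobtop [ 591.5 -155.2]
spool [604.1   3.2]
```

>>> drive_tool(motion=[[[0.0179,-0.0193,0],[0,0,-0.125]],[[0.0179,-0.0193,0],[0,0,-0.125]],[[0.0179,-0.0193,0],[0,0,-0.125]],[[0.0179,-0.0193,0],[0,0,-0.125]],[[0.0179,-0.0193,0],[0,0,-0.125]],[[0.0179,-0.0193,0],[0,0,-0.125]],[[0.0179,-0.0193,0],[0,0,-0.125]],[[0.0179,-0.0193,0],[0,0,-0.125]],[[0.0179,-0.0193,0],[0,0,-0.125]],[[0.0179,-0.0193,0],[0,0,-0.125]]], claw=0.6)

```text
time_s: 0.93
ee_pos: [339.4, 358.1, 213.6]
ee_rot: [180.0, 0.0, 1.9]
force: [0.1, -0.7, -0.4]
gripper_width: 54.3
```

>>> drive_tool(motion=[[[0.0179,-0.0193,0],[0,0,-0.125]],[[0.0179,-0.0193,0],[0,0,-0.125]],[[0.0179,-0.0193,0],[0,0,-0.125]],[[0.0179,-0.0193,0],[0,0,-0.125]],[[0.0179,-0.0193,0],[0,0,-0.125]],[[0.0179,-0.0193,0],[0,0,-0.125]],[[0.0179,-0.0193,0],[0,0,-0.125]],[[0.0179,-0.0193,0],[0,0,-0.125]],[[0.0179,-0.0193,0],[0,0,-0.125]],[[0.0179,-0.0193,0],[0,0,-0.125]]])

```text
time_s: 1.77
ee_pos: [518.4, 165.1, 213.6]
ee_rot: [179.9, 0.0, -69.7]
force: [-0.1, 0.3, -0.8]
gripper_width: 54.6
```

>>> drive_tool(motion=[[[0,0,-0.015],[0,0,0]],[[0,0,-0.015],[0,0,0]],[[0,0,-0.015],[0,0,0]],[[0,0,-0.015],[0,0,0]],[[0,0,-0.01],[0,0,0]],[[0,0,-0.01],[0,0,0]],[[0,0,0],[0,0,0]],[[0,0,0],[0,0,0]],[[0,0,0],[0,0,0]],[[0,0,0],[0,0,0]]])

```text
time_s: 2.6
ee_pos: [518.5, 166.6, 134.9]
ee_rot: [-179.9, -0.0, -69.4]
force: [0.5, -0.1, -0.4]
gripper_width: 54.8
```

Run:
```python
from h import *
s=env.grab_frame('side')[...,::-1]
cv2.imwrite('pics/s1.png',cv2.resize(s[90:260,230:430],None,fx=3.5,fy=3.5,interpolation=cv2.INTER_CUBIC))
```

```text
(no output)
```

View pics/s1.png

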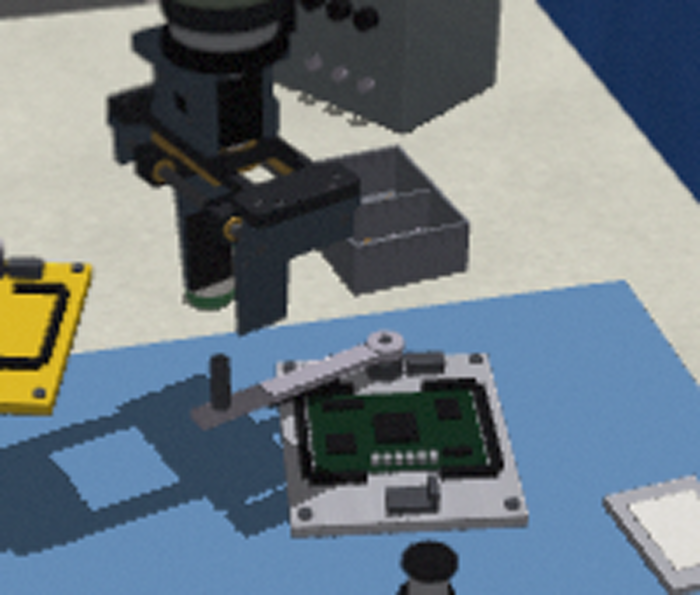

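The fingers sit above the pin, but the trailing pad is too close to it. I'll move the tool back 10 mm along the tangent, then descend.

>>> drive_tool(motion=[[[-0.0035,0.0094,-0.01],[0,0,0]],[[0,0,-0.01],[0,0,0]],[[0,0,-0.012],[0,0,0]],[[0,0,-0.012],[0,0,0]],[[0,0,-0.012],[0,0,0]],[[0,0,-0.012],[0,0,0]],[[0,0,-0.01],[0,0,0]],[[0,0,-0.007],[0,0,0]],[[0,0,0],[0,0,0]],[[0,0,0],[0,0,0]]])

```text
time_s: 3.48
ee_pos: [514.2, 175.8, 48.5]
ee_rot: [180.0, -0.0, -69.4]
force: [0.5, -0.1, 0.0]
gripper_width: 54.9
```

Run:
```python
from h import *
s=env.grab_frame('side')[...,::-1]
cv2.imwrite('pics/s2.png',cv2.resize(s[90:260,230:430],None,fx=3.5,fy=3.5,interpolation=cv2.INTER_CUBIC))
# planned rows: TCP on arc about hinge, leads contact
H=np.array([640.7,234.]);p=env.state()['ee_pos'];d=p[:2]-H
print(p,np.linalg.norm(d),np.degrees(np.arctan2(d[1],d[0])))
```

```text
[514.67845519 175.88040082  49.12836258] 138.77794336524087 -155.2414247486582
```

View pics/s2.png

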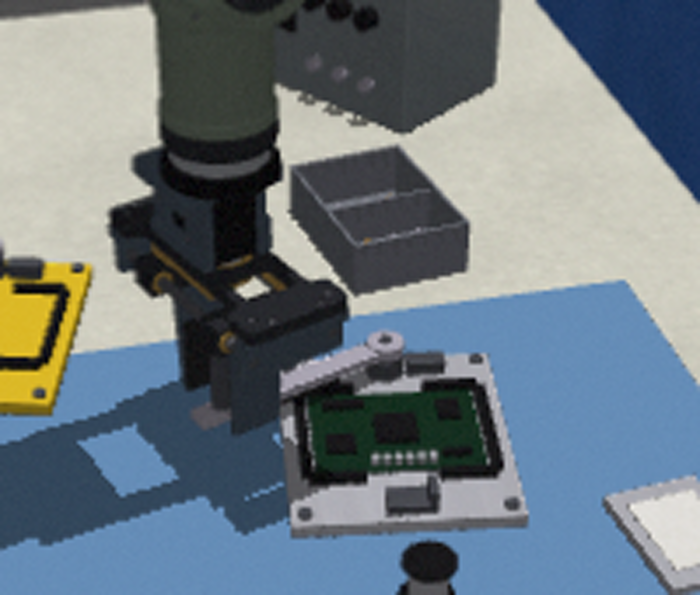

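Run:
```python
import numpy as np
r=np.array([-123,-67.5]);
for i in range(1,20):
    a=np.radians(4); n=np.array([[np.cos(a),-np.sin(a)],[np.sin(a),np.cos(a)]])@r
    print(i,np.round((n-r)/1000,4)); r=n
```

```text
1 [ 0.005  -0.0084]
2 [ 0.0056 -0.008 ]
3 [ 0.0061 -0.0076]
4 [ 0.0066 -0.0072]
5 [ 0.0071 -0.0067]
6 [ 0.0076 -0.0062]
7 [ 0.008  -0.0057]
8 [ 0.0084 -0.0051]
9 [ 0.0087 -0.0045]
10 [ 0.009  -0.0039]
11 [ 0.0092 -0.0032]
12 [ 0.0094 -0.0026]
13 [ 0.0096 -0.0019]
14 [ 0.0097 -0.0012]
15 [ 0.0098 -0.0006]
16 [0.0098 0.0001]
17 [0.0098 0.0008]
18 [0.0097 0.0015]
19 [0.0096 0.0022]
```

>>> drive_tool(motion=[[[0.0018,-0.0047,0],[0,0,0]],[[0.0018,-0.0047,0],[0,0,0]],[[0.005,-0.0084,0],[0,0,0.0698]],[[0.0056,-0.008,0],[0,0,0.0698]],[[0.0061,-0.0076,0],[0,0,0.0698]],[[0.0066,-0.0072,0],[0,0,0.0698]],[[0.0071,-0.0067,0],[0,0,0.0698]],[[0.0076,-0.0062,0],[0,0,0.0698]],[[0,0,0],[0,0,0]],[[0,0,0],[0,0,0]]])

```text
time_s: 4.37
ee_pos: [556.4, 121.7, 49.3]
ee_rot: [-180.0, -0.0, -45.6]
force: [0.7, 0.6, -1.1]
gripper_width: 54.5
```

Run:
```python
from h import *
s=env.grab_frame('side')[...,::-1]
cv2.imwrite('pics/s3.png',cv2.resize(s[90:260,230:430],None,fx=3.5,fy=3.5,interpolation=cv2.INTER_CUBIC))
```

```text
(no output)
```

View pics/s3.png

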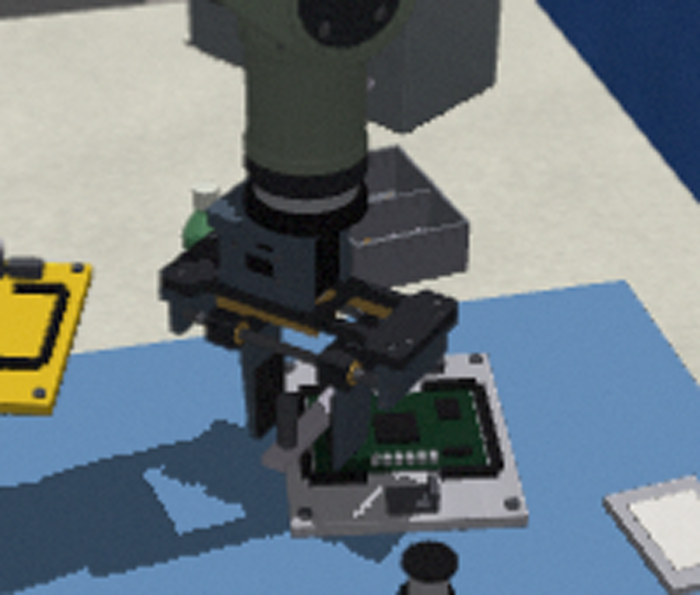

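The bar is following the trailing finger. I'll continue to just before the snap.

>>> drive_tool(motion=[[[0.008,-0.0057,0],[0,0,0.0698]],[[0.0084,-0.0051,0],[0,0,0.0698]],[[0.0087,-0.0045,0],[0,0,0.0698]],[[0.009,-0.0039,0],[0,0,0.0698]],[[0.0092,-0.0032,0],[0,0,0.0698]],[[0.0047,-0.0013,0],[0,0,0.0349]],[[0.0047,-0.0013,0],[0,0,0.0349]],[[0,0,0],[0,0,0]],[[0,0,0],[0,0,0]],[[0,0,0],[0,0,0]]])

```text
time_s: 5.25
ee_pos: [608.1, 97.5, 49.0]
ee_rot: [180.0, 0.0, -21.4]
force: [0.4, 0.2, -0.8]
gripper_width: 54.7
```

>>> drive_tool(motion=[[[0.0048,-0.001,0],[0,0,0.0349]],[[0.0048,-0.001,0],[0,0,0.0349]],[[0.0048,-0.0006,0],[0,0,0.0349]],[[0,0,0],[0,0,0]],[[0,0,0],[0,0,0]],[[0,0,0],[0,0,0]],[[0,0,0],[0,0,0]],[[0,0,0],[0,0,0]],[[0,0,0],[0,0,0]],[[0,0,0],[0,0,0]]])

```text
time_s: 6.08
ee_pos: [623.0, 94.7, 49.0]
ee_rot: [-180.0, -0.0, -15.4]
force: [-0.3, 0.7, 0.5]
gripper_width: 54.7
```

Run:
```python
from h import *
s=env.grab_frame('side')[...,::-1]
cv2.imwrite('pics/s4.png',cv2.resize(s[90:260,230:430],None,fx=3.5,fy=3.5,interpolation=cv2.INTER_CUBIC))
```

```text
(no output)
```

View pics/s4.png

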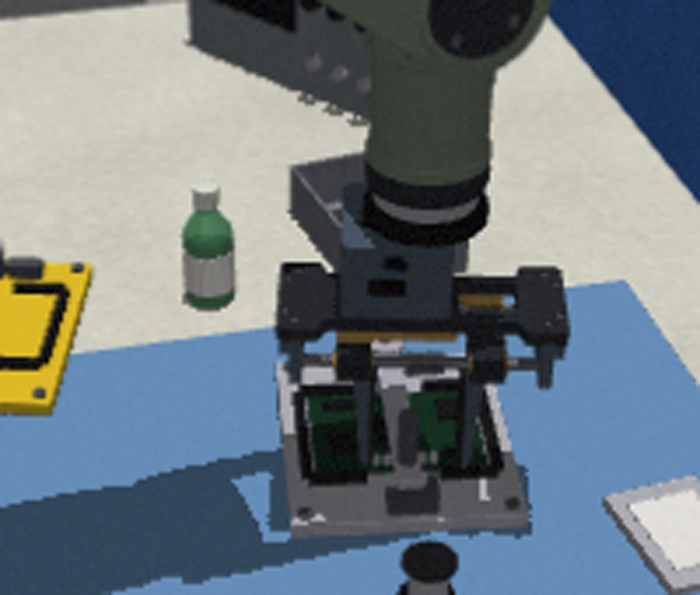

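The bar has snapped in: the pin now stands mid-gap, clear of the trailing finger, and the force is about zero. I'll lift and check.

>>> drive_tool(motion=[[[0,0,0.01],[0,0,0]],[[0,0,0.015],[0,0,0]],[[0,0,0.02],[0,0,0]],[[0,0,0.02],[0,0,0]],[[0,0,0.02],[0,0,0]],[[0,0,0.02],[0,0,0]],[[-0.004,-0.03,0],[0,0,0.12]],[[-0.004,-0.03,0],[0,0,0.12]],[[-0.004,-0.03,0],[0,0,0.12]],[[-0.004,-0.03,0],[0,0,0.12]]], claw=0.6)

```text
time_s: 6.97
ee_pos: [607.0, -26.4, 155.1]
ee_rot: [180.0, -0.1, 12.5]
force: [0.3, -0.5, -0.1]
gripper_width: 54.9
```

>>> drive_tool(motion=[[[-0.002,-0.0165,0],[0,0,0.12]],[[-0.002,-0.0165,0],[0,0,0.12]],[[-0.002,-0.0165,0],[0,0,0.12]],[[-0.002,-0.0165,0],[0,0,0.12]],[[-0.002,-0.0165,0],[0,0,0.12]],[[-0.002,-0.0165,0],[0,0,0.12]],[[-0.002,-0.0165,0],[0,0,0.12]],[[-0.002,-0.0165,0],[0,0,0.12]],[[0,0,0],[0,0,0.12]],[[0,0,0],[0,0,0.12]]])

```text
time_s: 7.8
ee_pos: [591.0, -158.5, 154.8]
ee_rot: [180.0, 0.0, 81.1]
force: [0.4, -0.1, -0.8]
gripper_width: 54.5
```

Run:
```python
from h import *
for n in('side','top'):
    s=env.grab_frame(n)[...,::-1]; cv2.imwrite(f'pics/{n}5.png',s)
    c=s[130:345,230:430] if n=='side' else s[160:290,205:425]
    k=2.7 if n=='side' else 3.6
    cv2.imwrite(f'pics/{n}5c.png',cv2.resize(c,None,fx=k,fy=k,interpolation=cv2.INTER_CUBIC))
print(env.state()['qpos'])
```

```text
[-1.60237226e+01  2.39107558e+01  8.98230416e+01  7.83993905e-03
  6.62217743e+01 -9.68306478e+01]
```

View pics/side5c.png

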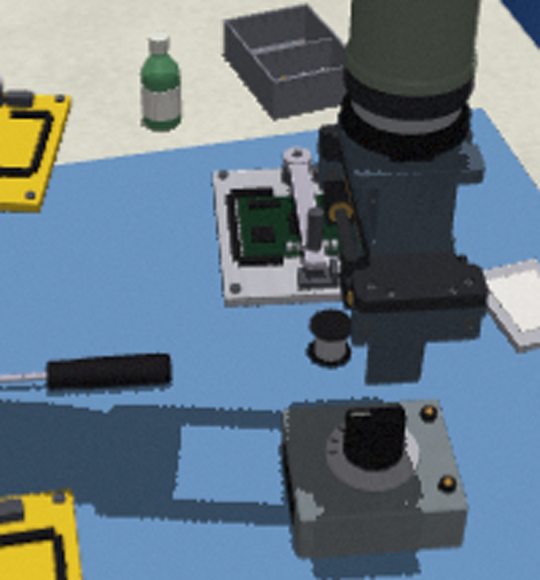

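View pics/top5c.png

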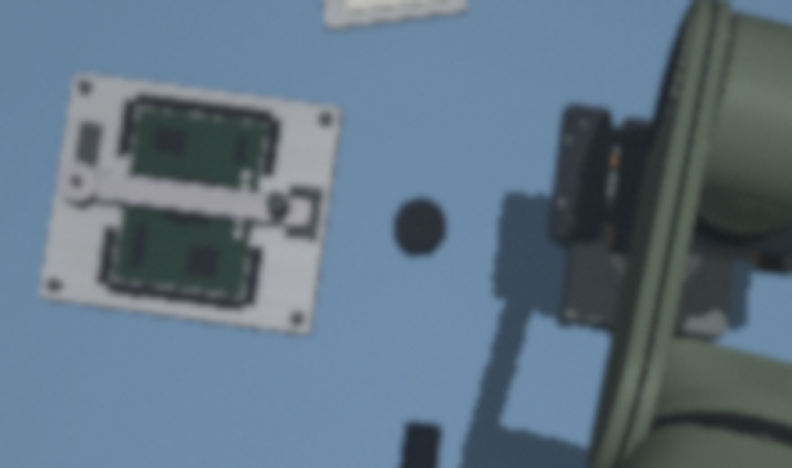

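The bar is shut: its tip sits in the latch at top crop (303,212), it lies square over the board, and the board is in its recess. Next I'll descend over the knob.

>>> drive_tool(motion=[[[-0.0005,0.0009,-0.008],[0,0,0]],[[0,0,-0.012],[0,0,0]],[[0,0,-0.012],[0,0,0]],[[0,0,-0.012],[0,0,0]],[[0,0,-0.012],[0,0,0]],[[0,0,-0.011],[0,0,0]],[[0,0,-0.009],[0,0,0]],[[0,0,-0.007],[0,0,0]],[[0,0,-0.005],[0,0,0]],[[0,0,-0.003],[0,0,0]]])

```text
time_s: 8.73
ee_pos: [590.4, -156.4, 62.3]
ee_rot: [-180.0, -0.0, 80.8]
force: [-0.8, -0.4, -0.4]
gripper_width: 54.5
```

>>> drive_tool(motion=[[[0,0,0],[0,0,0]],[[0,0,0],[0,0,0]],[[0,0,0],[0,0,0]],[[0,0,0],[0,0,0]],[[0,0,0],[0,0,0]],[[0,0,0],[0,0,0]],[[0,0,0],[0,0,0]],[[0,0,0],[0,0,0]],[[0,0,0],[0,0,0]],[[0,0,0],[0,0,0]]], claw=0.0, force=12)

```text
time_s: 9.57
ee_pos: [591.3, -153.8, 63.4]
ee_rot: [180.0, -0.3, 80.8]
force: [1.1, 8.3, 1.9]
gripper_width: 13.9
```

Run:
```python
from h import *
s=env.state();print(s['ee_pos'],s['ee_rot'],s['force'],s['torque'],s['gripper_width'])
s=env.grab_frame('side')[...,::-1]
cv2.imwrite('pics/s6.png',cv2.resize(s[190:345,300:440],None,fx=3.8,fy=3.8,interpolation=cv2.INTER_CUBIC))
```

```text
[ 591.25867187 -153.81028822   63.37327095] [179.96705057  -0.25488729  80.82706394] [1.06624598 8.25029067 1.94883393] [ 1.40445231 -0.27985862  0.21516829] 13.881711158296598
```

View pics/s6.png

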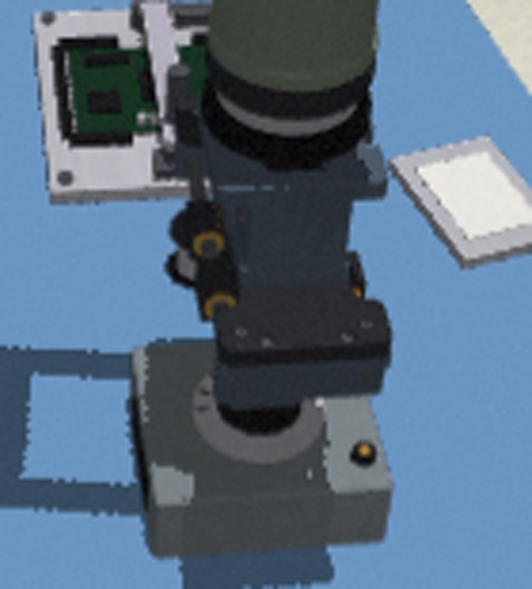

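>>> drive_tool(motion=[[[0.0003,0.0027,0.0005],[0,0,0]],[[0,0,0],[0,0,0]],[[0,0,0],[0,0,0]],[[0,0,0],[0,0,0]],[[0,0,0],[0,0,0]],[[0,0,0],[0,0,0]],[[0,0,0],[0,0,0]],[[0,0,0],[0,0,0]],[[0,0,0],[0,0,0]],[[0,0,0],[0,0,0]]], claw=0.0, force=35)

```text
time_s: 10.45
ee_pos: [591.2, -153.7, 63.4]
ee_rot: [180.0, -0.0, 80.8]
force: [4.6, 2.1, -4.6]
gripper_width: 13.6
```

Run:
```python
from h import *
s=env.state();print(s['ee_pos'],s['ee_rot'],s['force'],s['torque'],s['gripper_width'])
```

```text
[ 591.20571169 -153.69102422   63.40110538] [ 1.79964994e+02 -2.06968812e-02  8.08499643e+01] [ 4.61796668  2.1453706  -4.58626186] [ 0.280352   -0.66121369  0.19103131] 13.616512980914367
```

>>> drive_tool(motion=[[[0.001,0.0005,-0.0005],[0,0,-0.06]],[[0,0,0],[0,0,-0.06]],[[0,0,0],[0,0,-0.06]],[[0,0,0],[0,0,-0.06]],[[0,0,0],[0,0,-0.06]],[[0,0,0],[0,0,-0.06]],[[0,0,0],[0,0,-0.06]],[[0,0,0],[0,0,0]],[[0,0,0],[0,0,0]],[[0,0,0],[0,0,0]]])

```text
time_s: 11.28
ee_pos: [591.3, -153.7, 63.4]
ee_rot: [-180.0, 0.1, 56.9]
force: [-0.8, -1.2, 1.4]
gripper_width: 13.9
```

Run:
```python
from h import *
s=env.state();print(s['ee_pos'],s['ee_rot'],s['force'],s['torque'],s['gripper_width'],s['qpos'])
```

```text
[ 591.30810784 -153.6686082    63.37218042] [-1.79970629e+02  5.85862913e-02  5.68823272e+01] [-0.83262099 -1.19164476  1.42914435] [-0.2087409   0.1592658   0.22851115] 13.894905104527195 [-1.56204264e+01  2.87163308e+01  9.63635989e+01 -5.74554119e-02
  5.49657101e+01 -7.24697366e+01]
```

At the first stop by yaw (−24°), with low forces. On to the second.

>>> drive_tool(motion=[[[0,0,0],[0,0,-0.06]],[[0,0,0],[0,0,-0.06]],[[0,0,0],[0,0,-0.06]],[[0,0,0],[0,0,-0.06]],[[0,0,0],[0,0,-0.06]],[[0,0,0],[0,0,-0.06]],[[0,0,0],[0,0,-0.06]],[[0,0,0],[0,0,0]],[[0,0,0],[0,0,0]],[[0,0,0],[0,0,0]]])

```text
time_s: 12.12
ee_pos: [591.3, -153.7, 63.3]
ee_rot: [-180.0, 0.1, 32.8]
force: [-2.6, -1.8, 5.2]
gripper_width: 13.9
```

Run:
```python
from h import *
s=env.state();print(s['ee_pos'],s['ee_rot'],s['force'],s['torque'],s['gripper_width'])
s=env.grab_frame('side')[...,::-1]
cv2.imwrite('pics/s7.png',cv2.resize(s[210:345,320:420],None,fx=4.4,fy=4.4,interpolation=cv2.INTER_CUBIC))
```

```text
[ 591.32048002 -153.65007544   63.32471792] [-1.79998258e+02  6.60373447e-02  3.28438623e+01] [-2.58116653 -1.81019352  5.22641989] [-0.41841502  0.58062587  0.2304766 ] 13.940251776726974
```

View pics/s7.png

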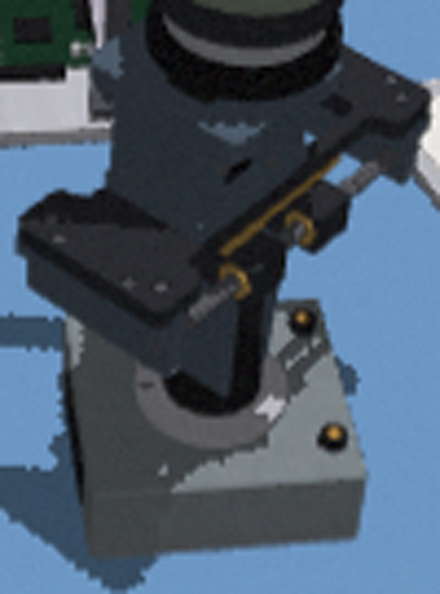

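>>> drive_tool(motion=[[[0,0,0],[0,0,-0.06]],[[0,0,0],[0,0,-0.06]],[[0,0,0],[0,0,-0.06]],[[0,0,0],[0,0,-0.06]],[[0,0,0],[0,0,-0.06]],[[0,0,0],[0,0,-0.06]],[[0,0,0],[0,0,-0.06]],[[0,0,0],[0,0,0]],[[0,0,0],[0,0,0]],[[0,0,0],[0,0,0]]])

```text
time_s: 13.0
ee_pos: [591.3, -153.7, 63.3]
ee_rot: [180.0, 0.1, 8.7]
force: [-2.7, -2.3, 5.2]
gripper_width: 14.0
```

Run:
```python
from h import *
s=env.state();print(s['ee_pos'],s['ee_rot'],s['force'],s['torque'],s['gripper_width'])
for n in('side','top'):
    s=env.grab_frame(n)[...,::-1]; cv2.imwrite(f'pics/{n}8.png',s)
s=cv2.imread('pics/side8.png')
cv2.imwrite('pics/s8.png',cv2.resize(s[240:345,320:420],None,fx=5.6,fy=5.6,interpolation=cv2.INTER_CUBIC))
```

```text
[ 591.33606931 -153.65941995   63.33296896] [1.79970422e+02 6.06410018e-02 8.74674863e+00] [-2.74681931 -2.30408336  5.16304384] [-0.46376251  0.69994713  0.18694997] 13.994518600434906
```

View pics/s8.png

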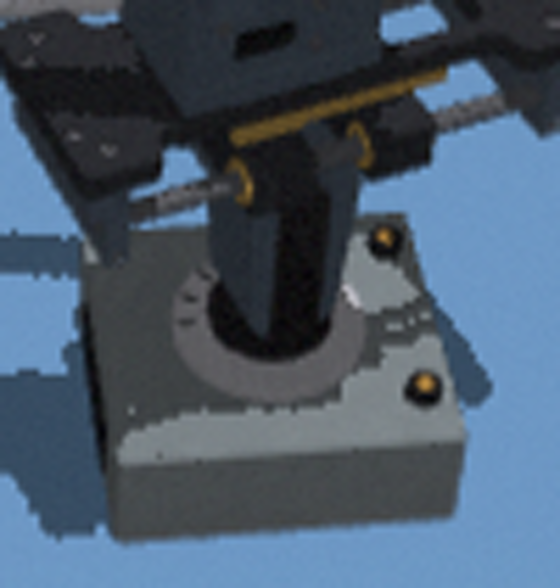

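View pics/side8.png

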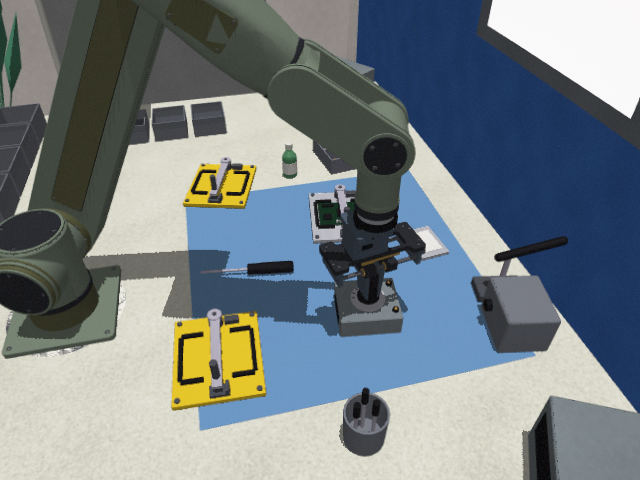

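View pics/top8.png

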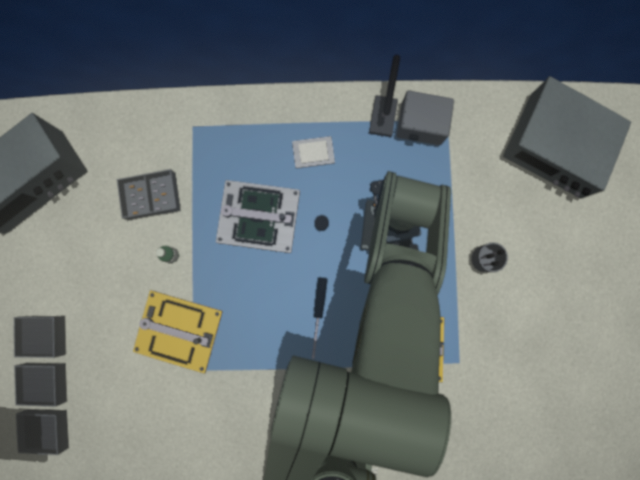

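Yaw change is 72.1° (1.258 rad). Torque is 0.187 N m against the 0.19 expected at the third stop, and the opening is 14.0 mm, so there's no skew in the jaws. I'll do one short hold to check it stays, then hand in.

>>> drive_tool(motion=[[[0,0,0],[0,0,0]],[[0,0,0],[0,0,0]],[[0,0,0],[0,0,0]],[[0,0,0],[0,0,0]],[[0,0,0],[0,0,0]],[[0,0,0],[0,0,0]],[[0,0,0],[0,0,0]],[[0,0,0],[0,0,0]],[[0,0,0],[0,0,0]],[[0,0,0],[0,0,0]]])

```text
time_s: 13.93
ee_pos: [591.4, -153.7, 63.3]
ee_rot: [180.0, 0.1, 8.7]
force: [-2.9, -2.1, 4.1]
gripper_width: 13.8
```

Run:
```python
from h import *
s=env.state();print(s['ee_rot'],s['force'],s['torque'],s['gripper_width'])
if abs(s['ee_rot'][2]-8.7)<1.5 and 13<s['gripper_width']<15: print(env.job_done())
```

```text
[1.79971122e+02 6.02930758e-02 8.74880287e+00] [-2.89625601 -2.05424508  4.12853467] [-0.52765375  0.62671869  0.2411778 ] 13.770844882636217
the job is handed in; nothing more can be done
None
```

I shut the keeper bar first, then turned the knob clockwise to its third stop, and handed the job in at about 14 s with the knob still held. No verdict was reported.

- **Bar:** I pushed the handle pin round with one finger until the bar snapped home. Pictures from both cameras afterwards showed the tip in the latch and the board in its recess.
- **Knob:** I gripped it at 35 N and turned it one stop at a time. The tool turned 72.1° (1.26 rad, the third stop). It stayed there through a 0.8 s hold with the jaws at 13.8 mm.
- **Bystanders:** I touched nothing else. The last pictures show nothing out of place among the things in view; the arm hid part of the bench, including the test-box side.

Two checks disagreed or were indirect:
- **Knob position:** the two cameras differed by a few mm in y. The first grip pulled 8 N sideways, so I re-centred the tool by about 3 mm before turning.
- **Knob angle:** the arm hid the white mark, so the angle comes from the tool's turn and the torque. The torque read 0.19 N m on arrival and 0.24 at the last reading; about 0.19 is expected at the third stop.

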